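# Change over the desk warming slab

### The job

The deep pot has finished warming: slide it along the slab, without lifting or tilting it, from the sun-rayed outline to the middle of the square outline. Then pick the rejected egg out of the shallow tin dish and drop it into the wire basket, and last slide the emptied dish, again without lifting, to the middle of the sun-rayed outline. Leave the bell, the inkwell, the brass weight and the egg scale where they stand.

Things in the scene. Friction and masses are not known exactly. Their poses are not given: they have to be found in the camera images.
- slab: fixed dark steel warming slab on the desk, 420 mm (x) by 600 mm (y), 10 mm thick; origin at the centre of its underside on the desk; its top, on which vessels, bell, inkwell and brass weight stand, is at z = 0.010
- mark_sun: brass line inlaid in the slab: circle of 156 mm diameter with eight short rays reaching 100 mm from its centre (no height to snag on); origin at its centre on the slab's top. The pot starts on it
- mark_ring: brass line inlaid in the slab: plain circle of 156 mm diameter without rays; origin at its centre on the slab's top. The dish starts on it
- mark_square: brass line inlaid in the slab: square outline of 156 mm side; origin at its centre on the slab's top. It starts empty
- pot: loose round open steel pot, straight-sided, 100 mm outside and 92 mm inside diameter, 60 mm high, floor 5 mm thick, empty, about 0.55 kg; two small lug handles at +y and -y, 38 to 50 mm up, reach 62 mm from the axis; origin at the centre of its underside, z up
- dish: loose round shallow open tin dish, 120 mm outside diameter at the foot and 124 mm at the rim (inside 112 to 116 mm), 34 mm high, floor 5 mm thick; a low ring (46 mm outside, 40 mm inside diameter) in its middle stands 6 mm above its floor and keeps the egg's foot; about 0.4 kg; origin at the centre of its underside, z up
- egg: white dummy egg with a flat foot, 58 mm tall, 44 mm widest diameter at 24 mm above its foot, 60 g; starts upright inside the dish's ring; origin at the centre of its foot, z along its length
- egg_center (a point): point on the egg's axis 27 mm above its foot, about its centre
- basket: fixed open square wire basket on the desk, 155 mm by 155 mm outside, 145 mm inside, 70 mm high, floor 5 mm thick; origin at the centre of its underside, x and y along its sides
- bell: bystander: domed brass desk bell on a round wooden foot, 68 mm diameter, 55 mm high; origin at the centre of its underside
- inkwell: bystander: square green glass inkwell with a brass cap, 44 mm by 44 mm, 50 mm high; origin at the centre of its underside
- weight: bystander: round brass weight with a small button on top, 44 mm diameter, 57 mm high; origin at the centre of its underside
- scale: bystander: brass egg scale on a wooden foot 160 mm (its x) by 80 mm, on the desk; beam along its x, 215 mm long over all, egg cup at its -x end, highest point 142 mm up; origin at the centre of its underside
There are look-alikes about, which are no part of the job. Of the things shaped like the egg, the white one is meant.

How it is judged:
By the outcome, as a careful person would: the job done as asked, in the order asked, and still so for the second after the job is handed in, with the robot touching nothing.
It also fails if it takes over 72 s, if anything falls off the work surface, if the arm or the gripper's body presses on something with over 40 N, if the wrist force passes 120 N, or if a joint passes its speed limit or range.

### The arm

A 7-joint arm with a two-finger parallel gripper is mounted at the origin on the work surface. World frame = base frame: x ahead of the robot, y to its left, z up, the work surface at z = 0. Lengths are in m, angles in rad, forces in N, time in s.
With the tool pointing down it reaches from about 0.425 to 0.825 m from the base axis. Payload 3.6 kg.
Tool frame: the origin (TCP) lies at the very end of the fingers, on their centre line; the grasp point (between the pads) lies behind it (manip.pinch_z is the z of the grasp point in the tool frame, in m); z points along the fingers, y is the line along which they close (so a half turn about z gives the same grasp; the last joint's range is limited). The gripper opens to 93 mm and grips with 3 to 60 N. Pads are 15 mm wide; open, the fingers measure 128 mm over their backs; the gripper's body (75 mm by 188 mm) begins 65 mm behind the grasp point.
Start: joints at [-1.177, 0.615, -0.013, 1.423, 0.008, 1.103, -0.04], TCP at [0.265, 0.594, 0.219] pointing down, gripper open.
Joint ranges: [-3.12, 3.12], [-0.3, 2.06], [-1.34, 1.32], [0.26, 2.42], [-1.36, 4.5], [0.01, 1.98], [-2.84, 2.84]. Speed limits (rad/s): [2.79, 2.79, 3.14, 3.14, 3.14, 3.14, 3.14].

### API

Orientations are given as a rotation vector (axis times angle).
In Python, from bench import manip gives the robot as it stands.
- The arm moves only by the shell command python3 -m handwheel 'ROWS'. ROWS is JSON, a list of rows, each a list of 3 entries, a list of its own where there are three numbers: the closure, from 0 (fully open) to 1 (shut), then the shift along the tool's x, y, z in mm, then the turn, a rotation vector about the tool's x, y, z in rad. In form: [[grip, [dx, dy, dz], [wx, wy, wz]], ...]. A call has 1 to 20 rows; each row shifts and turns the commanded pose from where the row before left it, along the tool's axes as they then stand; what a row does not reach is not made up. A row lasts 1/12 s, in which the tool goes at most 41.7 mm and 7.16 degrees, less where a joint would pass 70% of its speed; a pose out of reach is approached as far as the arm can. A call is refused whole if a number of a shift passes 41.7 or a number of a turn 0.125, either way. A call with a gripper value outside its range is refused whole. The fingers move at their own pace and stop on an object; the grip force is fixed at half the most. Time passes only in rows, so rows that do not move let the fingers close. It gives the time, the measured TCP pose, the force, the opening and the grip force at its end, in the units of the state.
- manip.sense(): the state, without advancing time (a new reading comes with each control period).
- manip.get_image(name): name is "scene" or "top" or "wrist"; returns the picture (384x512x3 uint8, red, green, blue); there is no depth.
- manip.get_calibration(name): a dict with "mtx" (3x3 intrinsics, pixels), "R" (3x3) and "t" (3): a world point X has camera coordinates R X + t. Camera axes: x right, y down, z forward; pixel columns grow to the right and rows downward; lengths in m; the calibration is good to about 2 mm. A picture is of the moment at which its call begins: read the wrist's pose just before it. get_calibration takes no time and is no camera call; for the wrist camera it gives the pose at the moment of the call.
- manip.hand_in(): hands the job in; it is judged then, once.
Trained networks look in the newest picture that a camera, given by its name, has taken for a name from the list of things; names that differ only in an ending like _2 or _b are one class to them, and where a whole thing is asked for, a point or a joint stands for the part that bears it (a point fixed in the world has none). Each returns a list of dicts, best first, with "conf" (0 to 1); they miss things now and then, are a little off and sometimes report something else, mostly with a low value. They report only what shows in the picture. A call takes as long as a camera call. They do not tell look-alikes from the thing itself.
- manip.cut_out(camera, target): "region" (384x512 bool, what is visible of it) and "bbox" ([centre column, centre row, width, height] as shares, 0 to 1, of the picture: columns of its width, rows of its height, round what is visible of it).
- manip.place_of(camera, target): "centre" ([column, row] as shares, 0 to 1, of the picture: columns of its width, rows of its height: a listed point, or the origin of a listed thing).
The state is a dict: "time": time; "joints": joint angles; "dq": joint speeds; "effort": joint torques, N m; "ee_pos": TCP position; "ee_rot": TCP orientation; "wrist_force": force on the tool from outside, world axes, zero at the start; "torque": the same for the moment, N m; "opening": finger opening in m; "gripper_force": force on a finger pad.
Only numpy, scipy, OpenCV 4.12 (cv2) and the standard library are available. Lean on these libraries where they do the work, as an engineer would, in place of code of your own. Each camera call takes 0.05 s, during which the arm holds its last target. There are 200 camera calls.

## Working session

There is one attempt and no reset: what is moved stays moved. The work goes in short steps, Python scripts to look and compute and a shell command to move; the robot and the scene stay as the last step left them, time stands still between calls to the robot, and variables do not carry over. Pictures are saved under pics/ and viewed, at most 12 in all, crops included, and the job is handed in when it is done.

```bash
mkdir -p pics
cat > h.py <<'E'
from bench import manip
import numpy as np, cv2
def save(cam,fn,crop=None,s=1):
    im=manip.get_image(cam)[:,:,::-1]
    if crop: im=im[crop[1]:crop[3],crop[0]:crop[2]]
    im=cv2.resize(im,None,fx=s,fy=s,interpolation=cv2.INTER_CUBIC); cv2.imwrite('pics/'+fn,im)
def ray(cam,uv,z):
    c=manip.get_calibration(cam);K,R,t=[np.array(c[k]) for k in('mtx','R','t')]
    d=R.T@np.linalg.solve(K,[uv[0],uv[1],1.]);o=-R.T@t
    return o+d*(z-o[2])/d[2]
def px(cam,X):
    c=manip.get_calibration(cam);p=np.array(c['mtx'])@(np.array(c['R'])@np.array(X)+np.array(c['t']));return p[:2]/p[2]
E
python3 - <<'E'
from h import *
save('top','top.png',s=1.5);save('scene','scene.png',s=1.5)
Z=dict(slab=0,mark_sun=.01,mark_ring=.01,mark_square=.01,pot=.01,dish=.01,egg=.015,egg_center=.048,basket=0,bell=.01,inkwell=.01,weight=.01,scale=0)
for n,z in Z.items():
  for cam in('top','scene'):
    for r in manip.place_of(cam,n)[:3]:
        uv=np.array(r['centre'])*[512,384]
        print(n,cam,round(r['conf'],2),uv.round(1),ray(cam,uv,z).round(4)[:2])
s=manip.sense();print(s['time'],s['ee_pos'],s['ee_rot'],s['opening'],manip.pinch_z)
E
```

```text
slab top 0.66 [262.  212.1] [ 0.5835 -0.0069]
slab scene 0.9 [268.7 202.1] [ 0.5784 -0.0023]
slab scene 0.16 [252.1 223. ] [0.6743 0.01  ]
mark_ring scene 0.67 [297. 171.] [ 0.4192 -0.0075]
mark_ring scene 0.17 [268.  199.9] [ 0.5815 -0.0026]
mark_square scene 0.63 [237.6 163.1] [ 0.4876 -0.1814]
pot top 0.74 [196.8 242.3] [0.4893 0.1929]
pot top 0.58 [252.8 176.4] [0.6938 0.0222]
pot top 0.44 [128.3 233.7] [0.5147 0.403 ]
pot scene 0.95 [352.4 202.5] [0.4589 0.1949]
dish top 0.68 [254.5 176.9] [0.6923 0.017 ]
dish scene 0.92 [249.8 226.4] [0.6968 0.0192]
dish scene 0.42 [239.6 161.6] [ 0.4776 -0.1812]
egg top 0.6 [141.2 180.5] [0.6783 0.3663]
egg top 0.53 [251.9 176.8] [0.692 0.025]
egg top 0.51 [221.7 126. ] [0.8508 0.1202]
egg scene 0.87 [252.  226.6] [0.6983 0.0276]
egg scene 0.78 [249.1 282.7] [0.8504 0.1303]
egg scene 0.75 [295.3 170.3] [ 0.4251 -0.0101]
egg_center top 0.74 [141.1 180.1] [0.6762 0.3586]
egg_center top 0.59 [253.1 174.5] [0.6953 0.0213]
egg_center top 0.59 [222.8 122.8] [0.8533 0.1145]
egg_center scene 0.72 [381.7 275.8] [0.6913 0.3723]
egg_center scene 0.66 [248.2 274.5] [0.8544 0.1319]
basket top 0.84 [391.1 232.5] [ 0.522  -0.4091]
basket scene 0.86 [176.9 146.7] [ 0.5153 -0.4159]
bell top 0.85 [265.5 265.9] [ 0.4184 -0.0183]
bell scene 0.78 [295.1 172.7] [ 0.4298 -0.0077]
inkwell top 0.5 [209.7 186.2] [0.6625 0.1556]
inkwell scene 0.61 [310.8 239. ] [0.6468 0.1722]
weight top 0.63 [310.  182.9] [ 0.6746 -0.1557]
scale top 0.76 [130.7 232.5] [0.5183 0.3984]
scale scene 0.88 [423.1 247.4] [0.5054 0.4099]
1.4 [0.26486983 0.59353953 0.21863273] [-6.54470458e-01 -3.07260261e+00  1.39841585e-04] 0.0928831347169206 -0.0188
```

View pics/top.png

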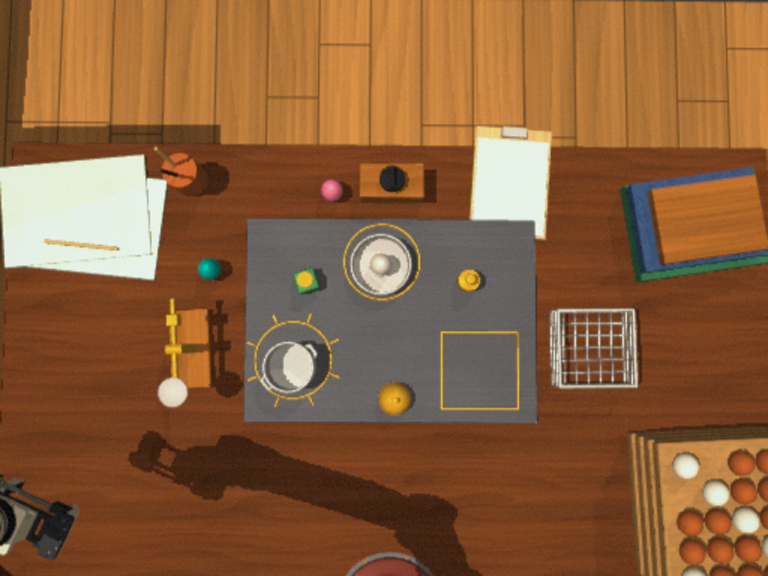

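View pics/scene.png

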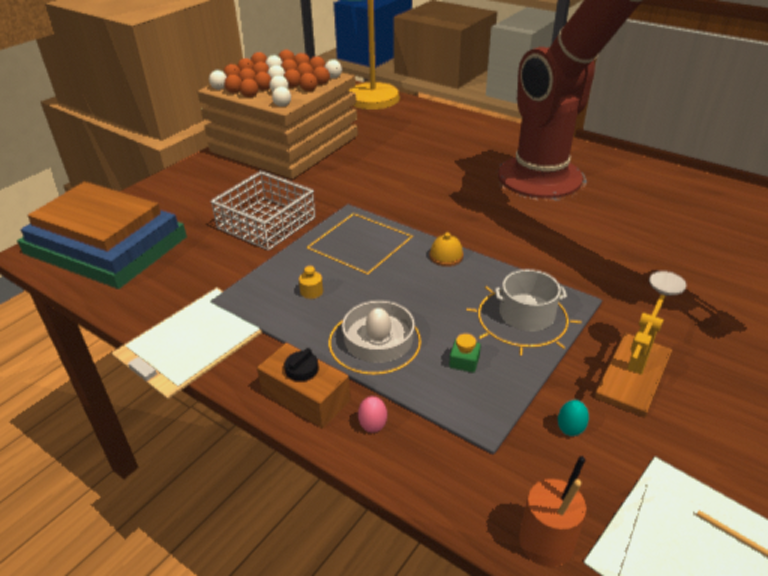

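The top view (1.5× px) shows the pot at (289,365) on the sun outline, with its lugs on a diagonal. The dish with the white egg is at (381,263) on the ring, the empty square outline is at (480,370) and the basket at (594,348). The bell at (395,399) sits on the direct pot path, with the weight at (469,280), the inkwell at (306,281) and the scale at (190,350).

Egg look-alikes:
- white egg in the dish (381,263)
- pink egg on the desk (332,190)
- teal egg on the desk (209,269)
- white and brown eggs in the crate (around 715,500)
- white scale cup (172,392)

I choose the white egg standing in the dish and check it in one crop.

```bash
cat >> h.py <<'E'
from scipy.optimize import least_squares
def brass(cam):
    im=manip.get_image(cam); hsv=cv2.cvtColor(im,cv2.COLOR_RGB2HSV)
    return cv2.inRange(hsv,(15,110,90),(32,255,255)),im
def pts(cam,m,z):
    v,u=np.nonzero(m); return np.array([ray(cam,p,z)[:2] for p in zip(u,v)])
def circ(P,c0,r,tol=.012):
    c=np.array(c0,float)
    for t in(.03,tol,.008,.006):
        d=np.abs(np.linalg.norm(P-c,axis=1)-r);Q=P[d<t]
        if len(Q)<8: return c,0
        c=least_squares(lambda c:np.linalg.norm(Q-c,axis=1)-r,c,loss='soft_l1',f_scale=.002).x
    return c,len(Q)
def square(P,c0):
    Q=P[(np.abs(P-c0)<.1).all(1)]
    def f(p):
        c,s=np.cos(p[2]),np.sin(p[2]);L=np.abs((Q-p[:2])@np.array([[c,-s],[s,c]]));return L.max(1)-.078
    return least_squares(f,[*c0,0],loss='soft_l1',f_scale=.002).x
E
python3 - <<'E'
from h import *
for cam in('top','scene'):
    m,im=brass(cam);P=pts(cam,m,.01)
    print(cam,'sun',circ(P,(.49,.185),.078),'ring',circ(P,(.70,.018),.078),'sq',square(P,np.array([.465,-.182])))
    for n in('pot','dish','egg','basket','bell','inkwell','weight'):
        for r in manip.cut_out(cam,n)[:3]:
            print(n,round(r['conf'],2),(np.array(r['bbox'])*[512,384,512,384]).round(1))
a=cv2.resize(manip.get_image('top')[135:285,150:350,::-1],None,fx=4,fy=4,interpolation=cv2.INTER_CUBIC);cv2.imwrite('pics/crop1.png',a)
E
```

```text
Traceback (most recent call last):
  File "h.py", line 18, in pts
    v,u=np.nonzero(m); return np.array([ray(cam,p,z)[:2] for p in zip(u,v)])
                                        ~~~^^^^^^^^^
  File "h.py", line 8, in ray
    c=manip.get_calibration(cam);K,R,t=[np.array(c[k]) for k in('mtx','R','t')]
ValueError: time passes only in moves, steps and waits
```

```bash
cat >> h.py <<'E'
def pts(cam,m,z):
    v,u=np.nonzero(m);c=manip.get_calibration(cam);K,R,t=[np.array(c[k]) for k in('mtx','R','t')]
    d=np.linalg.solve(K,np.array([u,v,np.ones(len(u))])).T@R;o=-R.T@t
    return (o+d*((z-o[2])/d[:,2])[:,None])[:,:2]
E
python3 - <<'E'
from h import *
for cam in('top','scene'):
    m,im=brass(cam);P=pts(cam,m,.01)
    print(cam,'sun',circ(P,(.49,.185),.078),'ring',circ(P,(.70,.018),.078),'sq',square(P,np.array([.465,-.182])))
    for n in('pot','dish','egg','basket','bell','inkwell','weight'):
        for r in manip.cut_out(cam,n)[:3]:
            print(n,round(r['conf'],2),(np.array(r['bbox'])*[512,384,512,384]).round(1))
a=cv2.resize(manip.get_image('top')[135:285,150:350,::-1],None,fx=4,fy=4,interpolation=cv2.INTER_CUBIC);cv2.imwrite('pics/crop1.png',a)
E
```

```text
top sun (array([0.49788641, 0.19881191]), 297) ring (array([0.70151326, 0.018457  ]), 304) sq [ 0.47691665 -0.18445352  0.00184102]
pot 0.8 [192.3 244.1  41.   30.5]
dish 0.77 [255.2 174.1  39.7  39.4]
egg 0.68 [255.8 175.1  15.2  10.9]
egg 0.45 [221.2 125.7  16.1  12. ]
egg 0.44 [141.8 177.9  14.1   8.7]
basket 0.83 [396.1 232.2  63.2  53.2]
bell 0.92 [262.3 264.9  22.9  24.4]
bell 0.5 [124.2 236.2  33.8  68.5]
inkwell 0.58 [205.3 187.2  17.4  18.7]
weight 0.71 [312.5 187.7  15.5  15.7]
scene sun (array([0.4942825 , 0.19948224]), 257) ring (array([0.69775087, 0.01877511]), 241) sq [ 0.47383966 -0.18367586 -0.00134206]
pot 0.85 [356.6 201.1  50.4  42.9]
pot 0.74 [251.9 217.   18.6  19.7]
pot 0.33 [171.3 140.2  64.5  42.6]
dish 0.92 [252.4 222.   50.1  37.5]
egg 0.67 [381.5 277.9  21.   24. ]
egg 0.66 [253.7 214.   15.9  18.9]
egg 0.57 [247.7 277.3  16.7  29. ]
basket 0.78 [175.1 141.1  62.4  41.6]
basket 0.57 [295.9 168.7  23.2  20.5]
bell 0.77 [296.8 168.   20.8  18.7]
inkwell 0.91 [310.5 234.6  23.3  27.4]
inkwell 0.72 [222.9 225.7   3.3   7.4]
inkwell 0.57 [173.  145.   63.6  34.9]
weight 0.63 [208.9 188.9  16.   21.5]
```

View pics/crop1.png

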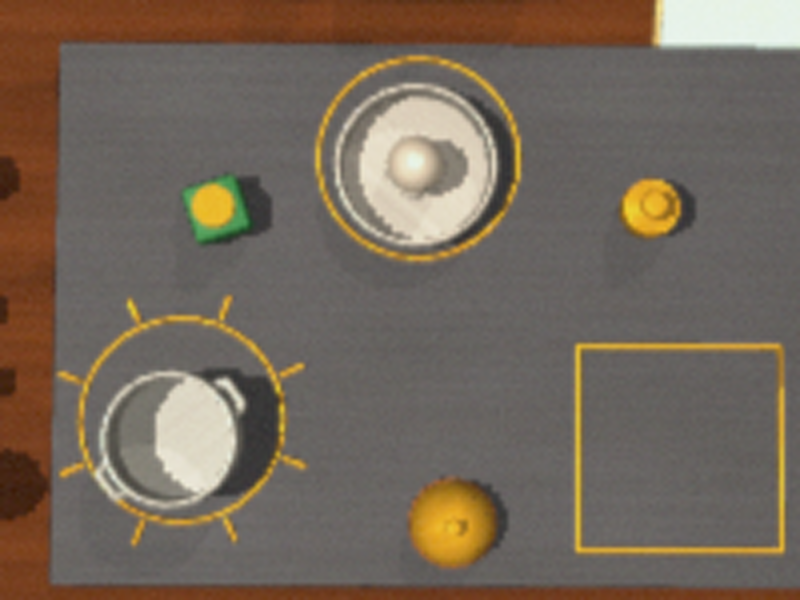

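The crop confirms it: a pale egg stands in the ring of the shallow dish, crop (414,163). The pot rim is centred at crop (171,437), with lugs at (232,393) and (110,483). The tool's current yaw suits a wall pinch about 60° away from the lug, so no turn is needed.

```bash
cat >> h.py <<'E'
from scipy.spatial.transform import Rotation as Ro
def delta(X):
    s=manip.sense();R=Ro.from_rotvec(s['ee_rot']).as_matrix()
    d=(R.T@(np.array(X)-s['ee_pos'])*1000).round(1);print('ee',s['ee_pos'].round(4) if hasattr(s['ee_pos'],'round') else s['ee_pos'],'tool delta mm',d);return d
def rim(cam,c0,r,z,tol=.008):   # light rim circle fit from edges
    im=manip.get_image(cam);e=cv2.Canny(cv2.cvtColor(im,cv2.COLOR_RGB2GRAY),60,150)
    return circ(pts(cam,e,z),c0,r,tol)
E
python3 - <<'E'
from h import *
p=ray('top',(192.75,244.25),.07)[:2];d=ray('top',(254,176.25),.044)[:2]
print('pot',p,'dish',d,rim('top',p,.05,.07),rim('scene',p,.05,.07),rim('top',d,.062,.044),rim('scene',d,.062,.044))
for cam,uv in(('top',(262.3,264.9)),('top',(205.3,187.2)),('top',(312.5,187.7))):print(ray(cam,uv,.04)[:2])
R=Ro.from_rotvec(manip.sense()['ee_rot']).as_matrix();print(R.round(3))
c=(p+rim('scene',p,.05,.07)[0])/2
delta([*(c-.048*R[:2,1]),.219])
E
```

```text
pot [0.48518093 0.19743321] dish [0.69041452 0.01853879] (array([0.48440188, 0.20018874]), 177) (array([0.4813871 , 0.20302454]), 142) (array([0.69144448, 0.01967938]), 207) (array([0.68985968, 0.02071577]), 176)
[ 0.42352657 -0.00789379]
[0.65654787 0.16602925]
[ 0.65695709 -0.15959254]
[[-0.913  0.408 -0.   ]
 [ 0.408  0.913 -0.   ]
 [ 0.    -0.    -1.   ]]
ee [0.2649 0.5936 0.2186] tool delta mm [-359.7 -318.1   -0.4]
```

```bash
python3 -m handwheel '[[0,[-30,-26.5,0],[0,0,0]],[0,[-30,-26.5,0],[0,0,0]],[0,[-30,-26.5,0],[0,0,0]],[0,[-30,-26.5,0],[0,0,0]],[0,[-30,-26.5,0],[0,0,0]],[0,[-30,-26.5,0],[0,0,0]],[0,[-30,-26.5,0],[0,0,0]],[0,[-30,-26.5,0],[0,0,0]],[0,[-30,-26.5,0],[0,0,0]],[0,[-30,-26.5,0],[0,0,0]],[0,[-30,-26.5,0],[0,0,0]],[0,[-30,-26.5,0],[0,0,0]],[0,[0,0,0],[0,0,0]],[0,[0,0,0],[0,0,0]]]'
python3 - <<'E'
from h import *
save('wrist','w1.png',s=1.5)
c,n=rim('wrist',(.483,.2015),.05,.07);print(c,n,rim('wrist',(.483,.2015),.046,.07))
m,_=brass('wrist');print('sun',circ(pts('wrist',m,.01),(.496,.199),.078))
R=Ro.from_rotvec(manip.sense()['ee_rot']).as_matrix();delta([*(c-.048*R[:2,1]),.04]);print(manip.sense()['opening'],R.round(2))
E
```

```text
time: 3.72
ee_pos: [0.4653, 0.1534, 0.2189]
ee_rot: [0.665, 3.069, -0.001]
wrist_force: [0.0, 0.8, 0.1]
opening: 0.0932
gripper_force: 0.0
[0.48208989 0.20323482] 675 (array([0.48348066, 0.20282975]), 618)
sun (array([0.49698105, 0.19987435]), 1373)
ee [0.4634 0.1583 0.2187] tool delta mm [  0.9   0.6 178.7]
0.09337717733154313 [[-0.91  0.4  -0.  ]
 [ 0.4   0.91  0.  ]
 [ 0.    0.   -1.  ]]
```

View pics/w1.png

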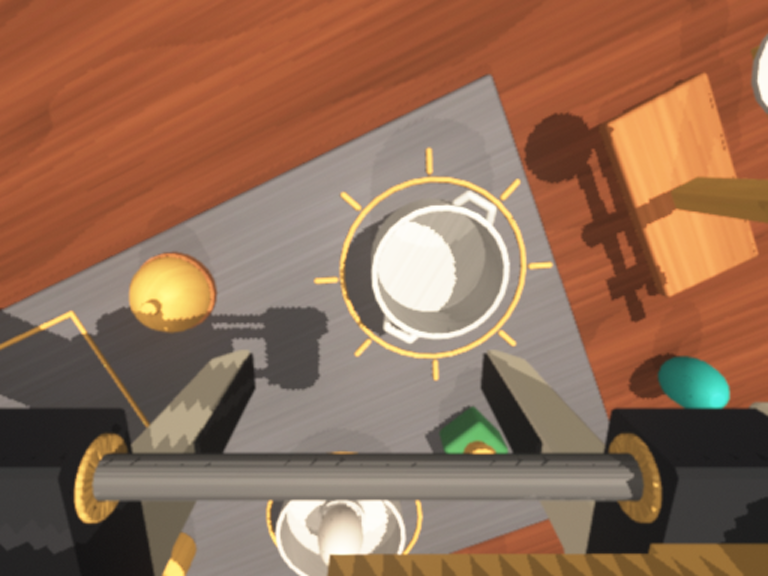

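The wrist view shows the pot (660,405 in the TCP's oblique view: rim at px (440,270)) with lugs at (478,207) and (400,330). The open fingers straddle the wall on the side clear of both lugs. Descending.

```bash
python3 -m handwheel '[[0,[0,0,40],[0,0,0]],[0,[0,0,40],[0,0,0]],[0,[0,0,40],[0,0,0]],[0,[0,0,30],[0,0,0]],[0,[0,0,20],[0,0,0]],[0,[0,0,9],[0,0,0]],[0,[0,0,0],[0,0,0]]]'
python3 - <<'E'
from h import *
R=Ro.from_rotvec(manip.sense()['ee_rot']).as_matrix();delta([*(np.array([.483,.2028])-.048*R[:2,1]),.04])
save('wrist','w2.png',s=1.2)
E
```

```text
time: 4.5
ee_pos: [0.4624, 0.1575, 0.0379]
ee_rot: [-0.65, -3.07, 0.003]
wrist_force: [1.0, 0.7, 0.7]
opening: 0.093
gripper_force: 0.0
ee [0.4624 0.1575 0.0379] tool delta mm [-0.4  1.8 -2.1]
```

View pics/w2.png

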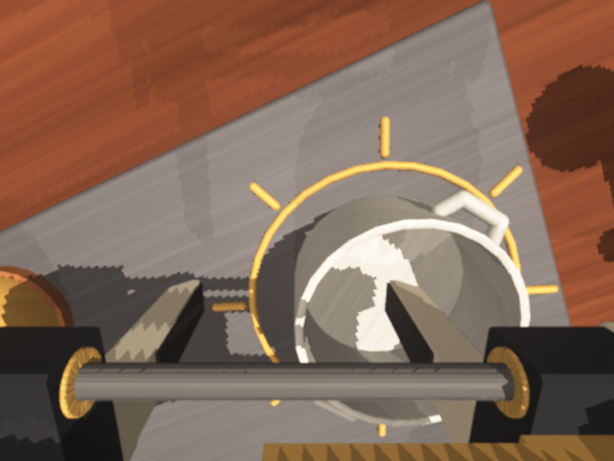

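One finger is inside the pot and one outside, with the wall midway between them (px 298). Closing.

```bash
python3 -m handwheel '[[1,[0,0,0],[0,0,0]],[1,[0,0,0],[0,0,0]],[1,[0,0,0],[0,0,0]],[1,[0,0,0],[0,0,0]],[1,[0,0,0],[0,0,0]],[1,[0,0,0],[0,0,0]],[1,[0,0,0],[0,0,0]],[1,[0,0,0],[0,0,0]],[1,[0,0,0],[0,0,0]],[1,[0,0,0],[0,0,0]]]'
python3 - <<'E'
from h import *
for cam in('top','scene','wrist'): print(cam,rim(cam,(.483,.2028),.05,.07))
m,_=brass('wrist');print('sun',circ(pts('wrist',m,.01),(.496,.199),.078))
for w in((.545,.12),(.555,-.06),(.475,-.184)):
    s=manip.sense();R=Ro.from_rotvec(s['ee_rot']).as_matrix();delta([*(np.array(s['ee_pos'][:2])+np.array(w)-[.483,.2028]),s['ee_pos'][2]])
print(s['time'],s['opening'])
E
```

```text
time: 5.38
ee_pos: [0.464, 0.1564, 0.0396]
ee_rot: [-0.655, -3.072, 0.0]
wrist_force: [0.2, 0.1, -0.1]
opening: 0.031
gripper_force: 0.0
top (array([0.48369685, 0.20410094]), 105)
scene (array([0.48152816, 0.2020744 ]), 132)
wrist (array([0.48377456, 0.20258442]), 1344)
sun (array([0.49711583, 0.19966336]), 2122)
ee [0.464  0.1564 0.0396] tool delta mm [-90.4 -50.3  -0. ]
ee [0.464  0.1564 0.0396] tool delta mm [-172.8 -210.6    0. ]
ee [0.464  0.1564 0.0396] tool delta mm [-1.503e+02 -3.565e+02  1.000e-01]
5.5833 0.015066654446188831
```

```bash
python3 -m handwheel '[[1,[0,0,0],[0,0,0]],[1,[0,0,0],[0,0,0]],[1,[0,0,0],[0,0,0]],[1,[0,0,0],[0,0,0]],[1,[0,0,0],[0,0,0]]]'
python3 - <<'E'
from h import *
print(rim('wrist',(.483,.2028),.05,.07),rim('top',(.483,.2028),.05,.07))
E
```

```text
time: 6.0
ee_pos: [0.4642, 0.1568, 0.0396]
ee_rot: [0.654, 3.072, 0.001]
wrist_force: [0.5, 1.9, -0.4]
opening: 0.004
gripper_force: 30.0
(array([0.48148214, 0.20014131]), 1373) (array([0.48340013, 0.20203124]), 81)
```

```bash
python3 -m handwheel '[[1,[-6,-5,0],[0,0,0]],[1,[-11,-9.2,0],[0,0,0]],[1,[-13,-11,0],[0,0,0]],[1,[-13,-11,0],[0,0,0]],[1,[-13,-11,0],[0,0,0]],[1,[-13,-11,0],[0,0,0]],[1,[-13,-11,0],[0,0,0]],[1,[-13,-11,0],[0,0,0]],[1,[-9,-8,0],[0,0,0]],[1,[-6,-13,0],[0,0,0]],[1,[-6.8,-15.2,0],[0,0,0]],[1,[-6.8,-15.2,0],[0,0,0]],[1,[-6.8,-15.2,0],[0,0,0]],[1,[-6.8,-15.2,0],[0,0,0]],[1,[-6.8,-15.2,0],[0,0,0]],[1,[-6.8,-15.2,0],[0,0,0]],[1,[-6.8,-15.2,0],[0,0,0]],[1,[-6.8,-15.2,0],[0,0,0]],[1,[0,-7,0],[0,0,0]],[1,[0,0,0],[0,0,0]]]'
python3 - <<'E'
from h import *
s=manip.sense();R=Ro.from_rotvec(s['ee_rot']).as_matrix();c=np.array(s['ee_pos'][:2])+.048*R[:2,1]
print('pred',c)
m,im=brass('wrist');cv2.imwrite('pics/w3.png',im[:,:,::-1])
print('sq',square(pts('wrist',m,.01),np.array([.475,-.184])))
for cam in('top','scene','wrist'): print(cam,rim(cam,c,.05,.07))
E
```

```text
time: 7.77
ee_pos: [0.5197, -0.1243, 0.0398]
ee_rot: [0.663, 3.071, -0.005]
wrist_force: [-0.5, -3.9, 1.3]
opening: 0.0038
gripper_force: 30.0
pred [ 0.53951916 -0.08057259]
sq [ 0.477115   -0.18256096 -0.00229487]
top (array([ 0.54057153, -0.08208212]), 139)
scene (array([ 0.53670016, -0.07871616]), 103)
wrist (array([ 0.54056669, -0.07990027]), 1292)
```

View pics/w3.png

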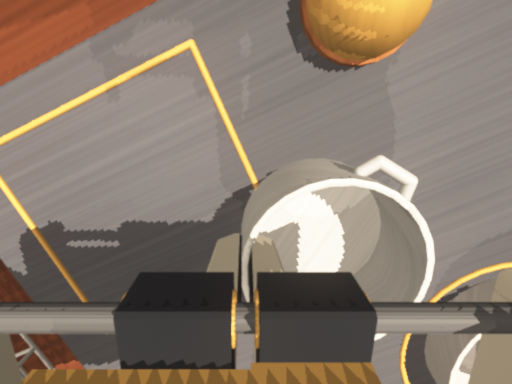

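The pot is held upright at (340,250), past the bell, and the square outline lies ahead to the left. The remaining shift is about (-63, -103) mm.

```bash
python3 -m handwheel '[[1,[1,-7,0],[0,0,0]],[1,[2,-14,0],[0,0,0]],[1,[2,-15,0],[0,0,0]],[1,[2,-15,0],[0,0,0]],[1,[2,-15,0],[0,0,0]],[1,[2,-15,0],[0,0,0]],[1,[2,-15,0],[0,0,0]],[1,[2,-14,0],[0,0,0]],[1,[1,-10,0],[0,0,0]],[1,[0,0,0],[0,0,0]],[1,[0,0,0],[0,0,0]],[1,[0,0,0],[0,0,0]]]'
python3 - <<'E'
from h import *
s=manip.sense();R=Ro.from_rotvec(s['ee_rot']).as_matrix();c=np.array(s['ee_pos'][:2])+.048*R[:2,1]
print('pred',c)
for cam in('top','scene','wrist'):
    m,im=brass(cam)
    print(cam,'sq',square(pts(cam,m,.01),np.array([.475,-.184])),rim(cam,c,.05,.07))
E
```

```text
time: 8.97
ee_pos: [0.456, -0.2241, 0.0397]
ee_rot: [-0.655, -3.071, 0.002]
wrist_force: [-2.7, -3.0, 2.6]
opening: 0.0034
gripper_force: 30.0
pred [ 0.47557509 -0.18023731]
top sq [ 0.47705011 -0.18490289  0.00585546] (array([ 0.47609713, -0.18394459]), 155)
scene sq [ 0.47391171 -0.18374218 -0.00137263] (array([ 0.47308302, -0.18276983]), 97)
wrist sq [ 0.47716933 -0.18273129  0.0064205 ] (array([ 0.47583177, -0.18101565]), 1499)
```

```bash
python3 -m handwheel '[[1,[-1.4,-0.7,0],[0,0,0]],[1,[0,0,0],[0,0,0]],[1,[0,0,0],[0,0,0]],[0.6,[0,0,0],[0,0,0]],[0.6,[0,0,0],[0,0,0]],[0.6,[0,0,0],[0,0,0]],[0.6,[0,0,0],[0,0,0]],[0.6,[0,0,0],[0,0,0]],[0.6,[0,0,-10],[0,0,0]],[0.36,[0,0,-20],[0,0,0]],[0.36,[0,0,-30],[0,0,0]],[0.36,[0,0,-40],[0,0,0]],[0.36,[0,0,0],[0,0,0]]]'
python3 - <<'E'
from h import *
for cam in('top','scene','wrist'):
    m,im=brass(cam)
    print(cam,'sq',square(pts(cam,m,.01),np.array([.475,-.184])),rim(cam,(.476,-.184),.05,.07))
E
```

```text
time: 10.35
ee_pos: [0.4624, -0.2265, 0.1466]
ee_rot: [0.652, 3.059, -0.004]
wrist_force: [1.0, -0.6, -0.1]
opening: 0.0572
gripper_force: 0.0
top sq [ 0.47693178 -0.1849688   0.00425512] (array([ 0.47689189, -0.18945858]), 125)
scene sq [ 0.47390011 -0.18374457 -0.00219443] (array([ 0.47319577, -0.17924433]), 97)
wrist sq [ 4.76461490e-01 -1.82973100e-01 -4.48518835e-04] (array([ 0.4750258 , -0.18090491]), 861)
```

```bash
python3 -m handwheel '[[0.36,[-12.7,35.3,0],[0,0,0]],[0.36,[-12.7,35.3,0],[0,0,0]],[0.36,[-12.7,35.3,0],[0,0,0]],[0.36,[-12.7,35.3,0],[0,0,0]],[0.36,[-12.7,35.3,0],[0,0,0]],[0.36,[-12.7,35.3,0],[0,0,0]],[0.36,[-12.7,35.3,0],[0,0,0]],[0.36,[-12.7,35.3,0],[0,0,0]],[0.36,[-12.7,35.3,0],[0,0,0]],[0.36,[0,0,0],[0,0,0]],[0.36,[0,0,0],[0,0,0]]]'
python3 - <<'E'
from h import *
for cam in('top','scene'):
    m,im=brass(cam);c=(.476,-.184)
    print(cam,'sq',square(pts(cam,m,.01),np.array(c)),rim(cam,c,.05,.07),rim(cam,c,.046,.07))
a=manip.get_image('top')[140:290,250:450,::-1];cv2.imwrite('pics/t4.png',cv2.resize(a,None,fx=4,fy=4))
d=(.6905,.0195);print('dish',rim('wrist',d,.062,.044),rim('wrist',d,.058,.044))
for r in manip.cut_out('wrist','egg')[:3]: print(r['conf'],np.array(r['bbox'])*[512,384,512,384])
for r in manip.place_of('wrist','egg_center')[:3]: uv=np.array(r['centre'])*[512,384];print('egg',r['conf'],uv,ray('wrist',uv,.042))
print(manip.sense()['opening']);delta([.69,.0195,.024])
cv2.imwrite('pics/w4.png',manip.get_image('wrist')[:,:,::-1])
E
```

```text
time: 11.57
ee_pos: [0.6916, 0.0224, 0.1371]
ee_rot: [-0.646, -3.071, -0.001]
wrist_force: [-1.1, -0.1, 0.4]
opening: 0.0597
gripper_force: 0.0
top sq [ 0.476993   -0.18480631  0.00092385] (array([ 0.47757004, -0.18251152]), 163) (array([ 0.47308217, -0.18234748]), 155)
scene sq [ 0.47422692 -0.18421551  0.00478492] (array([ 0.47699364, -0.18549753]), 77) (array([ 0.47910002, -0.1840738 ]), 71)
dish (array([0.692428  , 0.01784267]), 1276) (array([0.69177307, 0.02129229]), 1089)
0.8 [248.1664 198.1824  48.2816  49.1904]
0.79 [392.0384 266.2656  41.5232  13.9008]
egg 0.88 [394.0864 284.3136] [0.83572191 0.1194263  0.042     ]
egg 0.64 [248.0128 198.9888] [0.69237058 0.02082192 0.042     ]
0.05967461122483413
ee [0.6917 0.0184 0.1399] tool delta mm [  2.    0.3 115.9]
```

View pics/w4.png

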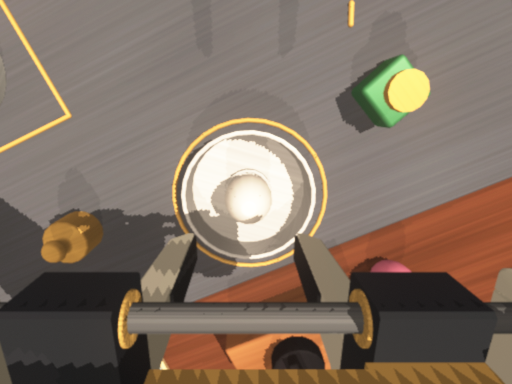

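View pics/t4.png

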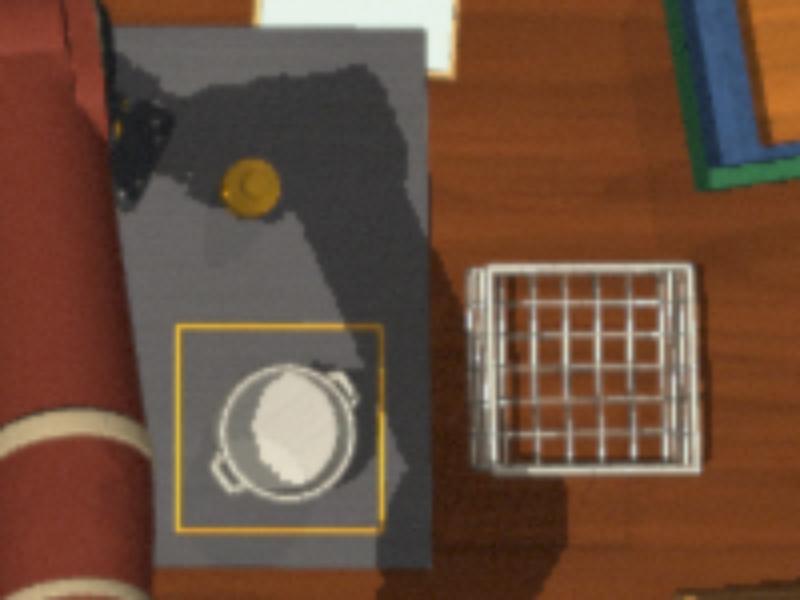

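The egg sits in the middle of the dish at wrist px (248,198), and the fingers are aligned over it along the approach. The pot stands in the square at crop (288,432), against a square centre of (280,429). I compute the remaining offset exactly.

Run:
```python
from h import *
f=lambda x,y:((x+.5)/4-.5+250,(y+.5)/4-.5+140)
print(ray('top',f(287.5,432),.07),ray('top',f(280,428.5),.01))
for rr,z in((.05,.07),): # predicted rim if centred
    q=[px('top',(.477+rr*np.cos(a),-.1848+rr*np.sin(a),z)) for a in np.arange(0,6.28,1.5708)];print([(4*(u-250+.5)-.5,4*(v-140+.5)-.5) for u,v in q])
```

```text
[ 0.47690871 -0.18178115  0.07      ] [ 0.47736371 -0.18462809  0.01      ]
[(np.float64(291.2274709997221), np.float64(363.8910357397265)), (np.float64(223.87548915518823), np.float64(431.6060126345818)), (np.float64(291.946346800049), np.float64(500.2674106608706)), (np.float64(359.23163054680253), np.float64(432.1788657637892))]
```

Pot offset is about 3 mm, which is good. Descending on the egg.

```bash
python3 -m handwheel '[[0.36,[1,0,35],[0,0,0]],[0.36,[0,0,35],[0,0,0]],[0.36,[0,0,25],[0,0,0]],[0.36,[0,0,14],[0,0,0]],[0.36,[0,0,6],[0,0,0]],[0.36,[0,0,0],[0,0,0]],[0.7,[0,0,0],[0,0,0]],[0.7,[0,0,0],[0,0,0]],[0.7,[0,0,0],[0,0,0]],[0.7,[0,0,0],[0,0,0]],[0.7,[0,0,0],[0,0,0]],[0.7,[0,0,0],[0,0,0]]]'
python3 - <<'E'
from h import *
delta([.691,.0195,.0246]); 
for cam in ('top','scene'):
    for r in manip.cut_out(cam,'basket')[:1]: print((np.array(r['bbox'])*[512,384,512,384]).round(1))
f=lambda x,y:((x+.5)/4-.5+250,(y+.5)/4-.5+140)
print(np.mean([ray('top',f(*q),.07) for q in((489,267),(695,264),(700,470),(492,470))],0))
E
```

```text
time: 13.17
ee_pos: [0.6925, 0.0195, 0.0267]
ee_rot: [0.654, 3.069, 0.002]
wrist_force: [-0.4, -0.1, 5.9]
opening: 0.0426
gripper_force: 30.0
ee [0.6925 0.0195 0.0267] tool delta mm [ 1.4 -0.6  2.1]
[395.6 232.6  59.6  50.2]
[176.1 142.2  65.   32.6]
[ 0.52551501 -0.4096016   0.07      ]
```

Egg gripped (42.6 mm, 30 N). Lifting and carrying it to the basket.

```bash
python3 -m handwheel '[[0.7,[0,0,-15],[0,0,0]],[0.7,[0,0,-30],[0,0,0]],[0.7,[0,0,-35],[0,0,0]],[0.7,[0,0,-30],[0,0,0]],[0.7,[0,-10,-10],[0,0,0]],[0.7,[-2,-24,0],[0,0,0]],[0.7,[-2,-35,0],[0,0,0]],[0.7,[-2,-38,0],[0,0,0]],[0.7,[-2,-38,0],[0,0,0]],[0.7,[-2,-38,0],[0,0,0]],[0.7,[-2,-38,0],[0,0,0]],[0.7,[-2,-38,0],[0,0,0]],[0.7,[-2,-38,0],[0,0,0]],[0.7,[-2,-38,0],[0,0,0]],[0.7,[-2,-38,0],[0,0,0]],[0.7,[-2,-38,0],[0,0,0]],[0.7,[0,-30,0],[0,0,0]],[0.7,[0,-20,0],[0,0,0]],[0.7,[0,0,0],[0,0,0]],[0.7,[0,0,0],[0,0,0]]]'
python3 - <<'E'
from h import *
for r in manip.place_of('wrist','basket')[:1]: pass
im=manip.get_image('wrist');cv2.imwrite('pics/w5.png',im[:,:,::-1])
r=manip.place_of('wrist','basket')[:1]
if r: print(ray('wrist',np.array(r[0]['centre'])*[512,384],0))
d=(.692,.019)
for cam in('top','scene'):
    m,_=brass(cam);P=pts(cam,m,.01);print(cam,'sun',circ(P,(.496,.199),.078),'dish',rim(cam,d,.062,.044),'pot',rim(cam,(.477,-.183),.05,.07))
delta([.523,-.411,.03]);print(manip.sense()['opening'])
E
```

```text
time: 14.93
ee_pos: [0.5208, -0.4121, 0.1434]
ee_rot: [-0.66, -3.069, -0.0]
wrist_force: [-0.1, 0.4, -0.6]
opening: 0.0425
gripper_force: 30.0
[ 0.52418267 -0.40696404  0.        ]
top sun (array([0.49787091, 0.1985002 ]), 304) dish (array([0.69129705, 0.01962449]), 208) pot (array([ 0.47773083, -0.18298581]), 164)
scene sun (array([0.49419007, 0.19949291]), 350) dish (array([0.68984968, 0.02070693]), 176) pot (array([ 0.47375441, -0.18233731]), 105)
ee [ 0.5237 -0.4099  0.1447] tool delta mm [  0.2  -1.3 114.7]
0.04282040425617421
```

View pics/w5.png

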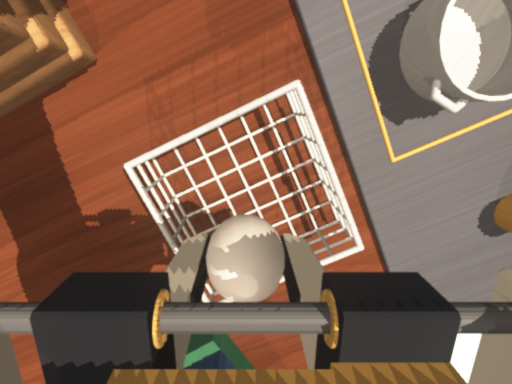

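The white egg is held at (245,258), centred over the basket. Lowering and releasing.

```bash
python3 -m handwheel '[[0.7,[0,0,30],[0,0,0]],[0.7,[0,0,35],[0,0,0]],[0.7,[0,0,25],[0,0,0]],[0.7,[0,0,16],[0,0,0]],[0.7,[0,0,8],[0,0,0]],[0.7,[0,0,0],[0,0,0]],[0.36,[0,0,0],[0,0,0]],[0.36,[0,0,0],[0,0,0]],[0.36,[0,0,0],[0,0,0]],[0.36,[0,0,0],[0,0,0]],[0.36,[0,0,-10],[0,0,0]],[0.36,[0,0,-25],[0,0,0]],[0.36,[0,0,-35],[0,0,0]],[0.36,[0,0,-35],[0,0,0]],[0.36,[0,0,-15],[0,0,0]],[0,[0,0,0],[0,0,0]]]'
python3 - <<'E'
from h import *
for cam in('wrist','top','scene'):
    manip.get_image(cam)
    for r in manip.place_of(cam,'egg_center')[:3]:print(cam,r['conf'],ray(cam,np.array(r['centre'])*[512,384],.03))
delta([.692,.019,.144])
E
```

```text
time: 16.72
ee_pos: [0.526, -0.4128, 0.1574]
ee_rot: [0.653, 3.062, -0.008]
wrist_force: [0.0, 0.1, 0.5]
opening: 0.0629
gripper_force: 0.0
wrist 0.67 [ 0.51745514 -0.40970075  0.03      ]
top 0.71 [0.85270553 0.11919127 0.03      ]
top 0.58 [ 0.52194    -0.40615176  0.03      ]
top 0.49 [0.673993   0.37364288 0.03      ]
scene 0.71 [0.68119298 0.36914024 0.03      ]
scene 0.54 [0.84278619 0.12796558 0.03      ]
scene 0.44 [ 0.52380015 -0.39870369  0.03      ]
ee [ 0.5222 -0.41    0.1489] tool delta mm [ 19.7 461.    5.2]
```

The egg rests in the basket. For the dish, the straight line would clip the inkwell, so I'll go via (0.56, 0.05). I'll pinch its leading wall with the tool turned 71°.

```bash
python3 -m handwheel '[[0.68,[6.5,40,0],[0,0,0]],[0.68,[6.5,40,0],[0,0,0]],[0.68,[6.5,40,0],[0,0,0]],[0.68,[6.5,40,0],[0,0,0]],[0.68,[6.5,40,0],[0,0,0]],[0.68,[6.5,40,0],[0,0,0]],[0.68,[6.5,40,0],[0,0,0]],[0.68,[6.5,40,0],[0,0,0]],[0.68,[6.5,40,0],[0,0,0]],[0.68,[6.5,40,0],[0,0,0]],[0.68,[6.5,40,0],[0,0,0]],[0.68,[6.5,40,0],[0,0,0]],[0.68,[0,0,0],[0,0,0]]]'; python3 -m handwheel '[[0.68,[0,0,0],[0,0,-0.113]],[0.68,[0,0,0],[0,0,-0.113]],[0.68,[0,0,0],[0,0,-0.113]],[0.68,[0,0,0],[0,0,-0.113]],[0.68,[0,0,0],[0,0,-0.113]],[0.68,[0,0,0],[0,0,-0.113]],[0.68,[0,0,0],[0,0,-0.113]],[0.68,[0,0,0],[0,0,-0.113]],[0.68,[0,0,0],[0,0,-0.113]],[0.68,[0,0,0],[0,0,-0.113]],[0.68,[0,0,0],[0,0,-0.113]],[0.68,[0,0,0],[0,0,0]],[0.68,[0,0,0],[0,0,0]]]'
python3 - <<'E'
from h import *
s=manip.sense();R=Ro.from_rotvec(s['ee_rot']).as_matrix();print(R.round(3),s['joints'])
im=manip.get_image('wrist');cv2.imwrite('pics/w6.png',im[:,:,::-1])
d=(.691,.0195);c,n=rim('wrist',d,.062,.044);print(c,n,rim('wrist',d,.058,.044))
m,_=brass('wrist');print('ring',circ(pts('wrist',m,.01),(.6997,.0186),.078))
delta([*(np.array(d)+.0595*R[:2,1]),.027]);print(s['opening'])
E
```

```text
time: 18.1
ee_pos: [0.6475, 0.0739, 0.1492]
ee_rot: [-0.631, -3.074, -0.016]
wrist_force: [0.6, 1.2, 0.1]
opening: 0.0297
gripper_force: 0.0
time: 19.18
ee_pos: [0.647, 0.059, 0.1495]
ee_rot: [1.252, -2.879, -0.002]
wrist_force: [0.1, -0.1, 0.2]
opening: 0.0299
gripper_force: 0.0
[[-0.682 -0.731 -0.002]
 [-0.731  0.682  0.   ]
 [ 0.001  0.002 -1.   ]] [ 0.11154188  0.7132796  -0.42081514  1.49757289  0.32211594  1.00203133
  1.9975977 ]
[0.6929769  0.02358083] 1209 (array([0.6923506 , 0.02141868]), 1042)
ring (array([0.70069016, 0.01928999]), 1891)
ee [0.6474 0.0595 0.1504] tool delta mm [ -0.6   0.3 123.4]
0.029866242194102482
```

View pics/w6.png

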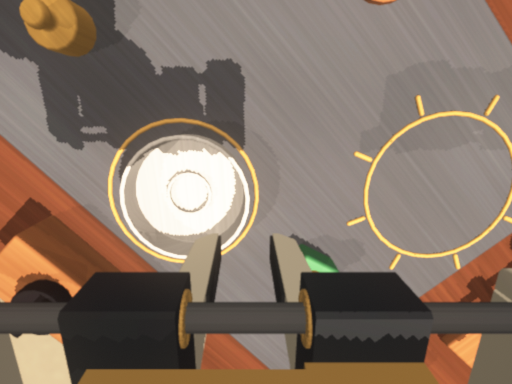

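The dish is empty and centred at (187,192), with the fingers straddling its right wall and the sun outline free at (443,185). Descending and pinching.

```bash
python3 -m handwheel '[[0.68,[0,0,30],[0,0,0]],[0.68,[0,0,35],[0,0,0]],[0.68,[0,0,30],[0,0,0]],[0.68,[0,0,18],[0,0,0]],[0.68,[0,0,10],[0,0,0]],[0.68,[0,0,0],[0,0,0]],[1,[0,0,0],[0,0,0]],[1,[0,0,0],[0,0,0]],[1,[0,0,0],[0,0,0]],[1,[0,0,0],[0,0,0]],[1,[0,0,0],[0,0,0]],[1,[0,0,0],[0,0,0]],[1,[0,0,0],[0,0,0]]]'
python3 - <<'E'
from h import *
d=(.691,.0195)
for cam in('top','scene'): print(cam,rim(cam,d,.062,.044))
s=manip.sense();R=Ro.from_rotvec(s['ee_rot']).as_matrix()
for w in((-131,30.5),(-63.5,148.4)): print((R.T@[*w,0]).round(1))
E
```

```text
time: 20.47
ee_pos: [0.6487, 0.0606, 0.0291]
ee_rot: [-1.257, 2.875, -0.0]
wrist_force: [-0.5, 2.3, 5.8]
opening: 0.0044
gripper_force: 29.8
top (array([0.6929677 , 0.01993759]), 113)
scene (array([0.68936395, 0.02074196]), 159)
[ 66.6 116.9  -0.4]
[-65.8 147.4   0. ]
```

```bash
python3 -m handwheel '[[1,[4,7,0],[0,0,0]],[1,[7,12,0],[0,0,0]],[1,[8.3,14.6,0],[0,0,0]],[1,[8.3,14.6,0],[0,0,0]],[1,[8.3,14.6,0],[0,0,0]],[1,[8.3,14.6,0],[0,0,0]],[1,[8.3,14.6,0],[0,0,0]],[1,[8,14,0],[0,0,0]],[1,[6,11,0],[0,0,0]],[1,[-3,12,0],[0,0,0]],[1,[-6,14,0],[0,0,0]],[1,[-6.6,14.7,0],[0,0,0]],[1,[-6.6,14.7,0],[0,0,0]],[1,[-6.6,14.7,0],[0,0,0]],[1,[-6.6,14.7,0],[0,0,0]],[1,[-6.6,14.7,0],[0,0,0]],[1,[-6,13,0],[0,0,0]],[1,[-4,9,0],[0,0,0]],[1,[0,0,0],[0,0,0]],[1,[0,0,0],[0,0,0]]]'
python3 - <<'E'
from h import *
s=manip.sense();R=Ro.from_rotvec(s['ee_rot']).as_matrix();c=np.array(s['ee_pos'][:2])-.0595*R[:2,1];print('pred',c)
for cam in('top','scene','wrist'):
    m,_=brass(cam);S=circ(pts(cam,m,.01),(.4965,.199),.078);D=rim(cam,c,.062,.044);e=S[0]-D[0]
    print(cam,S,D,'tool',(R.T@[*(1000*e),0]).round(1))
E
```

```text
time: 22.23
ee_pos: [0.4638, 0.2099, 0.029]
ee_rot: [-1.253, 2.879, -0.005]
wrist_force: [0.8, -1.9, 10.4]
opening: 0.0043
gripper_force: 30.1
pred [0.50730541 0.16931596]
top (array([0.4978939 , 0.19836772]), 125) (array([0.50475238, 0.16703026]), 199) tool [-18.3  26.4  -0.1]
scene (array([0.49427759, 0.1996017 ]), 199) (array([0.50332073, 0.16839513]), 126) tool [-16.7  27.9  -0.1]
wrist (array([0.49711059, 0.19911863]), 1890) (array([0.50476157, 0.17053286]), 1576) tool [-15.7  25.1  -0.1]
```

```bash
python3 -m handwheel '[[1,[-3,5,0],[0,0,0]],[1,[-5,8,0],[0,0,0]],[1,[-5,8,0],[0,0,0]],[1,[-4,5.5,0],[0,0,0]],[1,[0,0,0],[0,0,0]],[1,[0,0,0],[0,0,0]],[1,[0,0,0],[0,0,0]]]'
python3 - <<'E'
from h import *
s=manip.sense();R=Ro.from_rotvec(s['ee_rot']).as_matrix();c=np.array(s['ee_pos'][:2])-.0595*R[:2,1];print('pred',c,s['wrist_force'])
for cam in('top','scene','wrist'):
    m,_=brass(cam);S=circ(pts(cam,m,.01),(.4965,.199),.078);D=rim(cam,c,.062,.044);e=S[0]-D[0]
    print(cam,S,D,'tool',(R.T@[*(1000*e),0]).round(1))
E
```

```text
time: 23.12
ee_pos: [0.4566, 0.2375, 0.029]
ee_rot: [1.25, -2.882, 0.01]
wrist_force: [2.1, -4.3, 12.7]
opening: 0.004
gripper_force: 30.1
pred [0.49999682 0.19685534] [ 2.06253464 -4.34627385 12.6896576 ]
top (array([0.49776294, 0.19850407]), 223) (array([0.49793709, 0.19379245]), 177) tool [-3.3  3.3 -0. ]
scene (array([0.49432799, 0.19951941]), 225) (array([0.49640313, 0.19541188]), 144) tool [-1.6  4.3 -0. ]
wrist (array([0.49709987, 0.19920919]), 2744) (array([0.49696608, 0.19653833]), 1601) tool [-2.   1.7 -0. ]
```

```bash
python3 -m handwheel '[[1,[-2.2,2.8,0],[0,0,0]],[1,[0,0,0],[0,0,0]],[1,[0,0,0],[0,0,0]],[0.75,[0,0,0],[0,0,0]],[0.75,[0,0,0],[0,0,0]],[0.75,[0,0,0],[0,0,0]],[0.75,[0,0,0],[0,0,0]],[0.75,[0,0,0],[0,0,0]],[0.75,[0,0,-5],[0,0,0]],[0.75,[0,0,-15],[0,0,0]],[0.75,[0,0,-30],[0,0,0]],[0.75,[0,0,-40],[0,0,0]],[0.75,[0,0,-40],[0,0,0]],[0.75,[40,0,-5],[0,0,0]],[0.75,[40,0,0],[0,0,0]],[0.75,[40,0,0],[0,0,0]],[0.75,[0,0,0],[0,0,0]],[0.75,[0,0,0],[0,0,0]]]'
python3 - <<'E'
from h import *
for cam in('top','scene'):
    m,im=brass(cam);P=pts(cam,m,.01);S=circ(P,(.4965,.199),.078);D=rim(cam,(.497,.198),.062,.044);D2=rim(cam,(.497,.198),.058,.044)
    Q=square(P,np.array([.475,-.184]));O=rim(cam,(.475,-.184),.05,.07);print(cam,S,D,D2,Q,O)
    if cam=='top': cv2.imwrite('pics/t7.png',cv2.resize(im[130:290,150:450,::-1],None,fx=2.6,fy=2.6,interpolation=cv2.INTER_CUBIC))
E
```

```text
time: 24.92
ee_pos: [0.3707, 0.155, 0.1628]
ee_rot: [1.254, -2.878, 0.002]
wrist_force: [0.3, -0.0, 0.1]
opening: 0.0232
gripper_force: 0.0
top (array([0.49781104, 0.19865639]), 293) (array([0.49826079, 0.19508889]), 196) (array([0.4994384 , 0.19226223]), 187) [ 0.47722179 -0.18430477 -0.00417674] (array([ 0.47731965, -0.18239729]), 166)
scene (array([0.49427494, 0.19955114]), 229) (array([0.49544223, 0.19696264]), 165) (array([0.49977401, 0.19849127]), 161) [ 4.74064555e-01 -1.83695919e-01  1.60843093e-04] (array([ 0.47384623, -0.18245323]), 106)
```

View pics/t7.png

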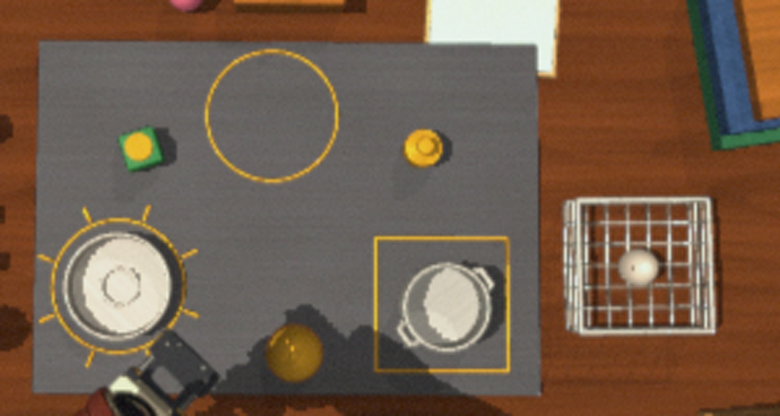

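The dish sits in the sun outline at (118,286) with about 3 mm of offset, and the pot in the square at (446,307) with about 2 mm. The egg lies in the basket at (638,267), and the bell, inkwell and weight have not moved. Handing in.

```bash
python3 -c "
from bench import manip
print(manip.hand_in())"
```

```text
the job is handed in; nothing more can be done
None
```

The job is handed in, at about 25 s on the robot's clock: the pot is in the square (about 2 mm off centre), the white egg is in the basket, the emptied dish is on the sun outline (about 3 mm off centre), and the bell, inkwell and weight look unmoved in the last top view; the scale, outside that crop, was not re-checked.

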